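Slide a tray of glazed test tiles into the bench dryer past its drop shutter

ROBOT

A 6-joint arm with a two-finger parallel gripper is mounted at the origin on the work surface. World frame = base frame: x ahead of the robot, y to its left, z up, the work surface at z = 0. Lengths are in m, angles in rad, forces in N, time in s.
With the tool pointing down it reaches from about 0.35 to 0.875 m from the base axis. Payload 4.2 kg.
Tool frame: the origin (TCP) lies between the finger pads; the fingertips stand bot.tcp_to_tips ahead of it and the grasp point (between the pads) is the TCP (bot.tcp_to_tips is the distance from the TCP to the fingertips, in m); z points along the fingers, y is the line along which they close (so a half turn about z gives the same grasp; the last joint's range is limited). The gripper opens to 87 mm and grips with 3 to 60 N. Pads are 19 mm wide; open, the fingers measure 117 mm over their backs; the gripper's body (75 mm by 190 mm) begins 51 mm behind the grasp point.
Start: joints at [-0.933, 0.385, 0.008, 0, -1.194, -0.259], TCP at [0.231, -0.581, 0.242] pointing down, gripper open.
Joint ranges: [-3.14, 3.14], [-1.21, 2.06], [-1.07, 1.41], [-3.16, 2.05], [-2.99, -0.16], [-3.1, 3.1]. Speed limits (rad/s): [2.79, 2.79, 3.14, 3.14, 3.14, 3.14].

INTERFACE

Orientations are given as [roll, pitch, yaw] about the fixed x, y, z axes, in that order (R = Rz(yaw) Ry(pitch) Rx(roll)).
In Python, from rig import bot gives the robot as it stands. The module is installed in compiled form; this text tells all that it offers.
- The arm moves only by the tool carry_out, never from a script. Its arguments are lists of equal length, an entry for each row: "xyz": the shift along the tool's x, y, z in mm, a list of three; "turn": the turn about the tool's z in degrees. In form: {"xyz": [[dx, dy, dz], ...], "turn": [turn, ...]}. A call has 1 to 5 rows; each row shifts and turns the commanded pose from where the row before left it, along the tool's axes as they then stand; what a row does not reach is not made up. A row lasts 1/10 s, in which the tool goes at most 50 mm and 8.59 degrees, less where a joint would pass 70% of its speed; a pose out of reach is approached as far as the arm can. A call with a gripper value outside its range is refused whole. "fingers" is the closure, from 0 (fully open) to 1 (shut), set as the call begins (left out, the last holds). The fingers move at their own pace and stop on an object; the grip force is fixed at half the most. Time passes only in rows, so rows that do not move let the fingers close. It gives the time, the measured TCP pose, the force, the opening and the grip force at its end, in the units of the state.
- bot.sense(): the state, without advancing time (a new reading comes with each control period).
- bot.camera(name): name is "scene" or "top" or "wrist"; returns a dict with "frame" (384x512x3 uint8, blue, green, red), "depth" (384x512 float32, m along the optical axis (not along the pixel's ray), 0 where there is no reading), "fx", "fy", "cx", "cy" (pixels), "T" (4x4, takes a point from camera to world coordinates). Camera axes: x right, y up, looking along -z (the intrinsics and any distortion apply to the point x, -y, -z); pixel columns grow to the right and rows downward; lengths in m; the calibration is good to about 2 mm. A picture is of the moment at which its call begins.
- bot.close_job(): hands the job in; it is judged then, once.
The state is a dict: "time_s": time; "joints": joint angles; "joint_velocities": joint speeds; "tau": joint torques, N m; "position": TCP position; "ee_rot": TCP orientation; "force": force on the tool from outside, world axes, zero at the start; "wrist_torque": the same for the moment, N m; "finger_gap": finger opening in m; "gripper_force": force on a finger pad.
Only numpy, scipy, OpenCV 4.12 (cv2) and the standard library are available. Lean on these libraries where they do the work, as an engineer would, in place of code of your own. Each camera call takes 0.05 s, during which the arm holds its last target. There are 200 camera calls.

TASK

Load the blue tile tray into the ware dryer: with one fingertip swing the red lift bar outwards, away from the slide, to raise the drop shutter and hold it up, and with the other finger push the tray along the slide by its turned-up push plate, under the raised shutter and right in until it meets the stop inside. Then let the shutter drop shut behind it and take the hand away. The glaze is fresh, so the shutter must never touch the tray while it passes; do not pick the tray up, and leave the pots, jars and tools around it where they are.

Things in the scene. Friction and masses are not known exactly. Their poses are not given: they have to be found in the camera images.
- dryer: Grey bench dryer with clear lid and open loading slide, fixed. Origin on the table (z = 0) below the middle of its mouth. The slide runs out along its +y; a tray goes in along -y; +x is the side away from the robot. Cabinet: x -120 to 200, y -340 to 0, 225 mm high. Slide deck: 40 mm above the table, 118 mm wide, to y = 320 mm. Yaw varies by 0.2 rad.
- mouth (a point): Middle of the mouth's sill on the cabinet's front face, at deck height (40 mm above the table); axes as the dryer's. The mouth is 104 mm wide and 55 mm high. Two side rails on the deck, inner faces at x = -48 and +48 mm, stand 11 mm above it; they run on inside the cabinet to a rubber stop across the deck.
- stop (a point): Middle of the foot of the rubber stop's face inside the dryer, on the deck, 130 mm in from the mouth (dryer y = -130 mm). The stop is 22 mm high.
- shutter_pivot (a point): Pivot of the drop shutter on the cabinet's front: 62 mm to +x of the mouth's middle, 45 mm above the deck, 8 mm out from the face; axes as the dryer's. The pivot axis is along the dryer's y, so the shutter swings up sideways in its own plane.
- shutter_angle (a joint): Shutter angle q (rad): 0 shut, grows to its limit 1.35 as it swings up. Its own weight drops it shut whenever it is let go. From 0.9 up it is clear of the tray (lowest corner 35 mm above the deck). Pushing the lift bar outwards takes about 2 to 10 N.
- shutter: The drop shutter: blade, crank and lift bar in one, 0.33 kg; origin on its pivot, axes as the dryer's when shut.
- blade_centre (a point): Centre of the steel shutter blade with yellow lower edge, 104 x 4 x 43 mm, 6 to 10 mm in front of the cabinet's face. Shut, its lower edge is 12 mm above the deck: the tray's 5 mm tongue passes under it, the tray's body and push plate do not.
- bar_middle (a point): Middle of the red lift bar, 10 mm thick, 300 mm long, black ball at its free end, part of the shutter; it runs beside the slide from 12 to 312 mm out from the face. At shutter angle q it lies 62 + 40 sin(q - 0.2) mm to +x of the mouth's middle and 45 + 40 cos(q - 0.2) mm above the deck. Push it to +x from its slide side; a finger can slide along it.
- tray: Blue sheet-metal tray with six coloured tiles, about 0.4 kg, loose on the deck. Body 88 mm wide, 100 long, 18 high; a tongue 34 mm wide, 5 thick leads from its rear to an upright push plate. Origin: middle of the body's underside, axes as the dryer's: nose y = -50, rear +50, plate +147 to +153 mm. Starts with its nose 30 to 70 mm outside the mouth; home on the stop its origin is 80 mm inside.
- push_face (a point): Middle of the push plate's outer face, 42 mm above the deck. The plate is 64 mm wide, 6 mm thick and reaches 56 mm above the deck; pushed along the tray's -y it drives the tray in. With the tray home it is still outside, 73 mm from the cabinet's face.
- jar_blue: Blue glazed jar with a white cap, 62 mm across, 85 mm high; stands loose on the table, to be left alone; origin at the centre of its underside.
- jar_amber: Amber glass jar with a black cap, 58 mm across, 100 mm high; stands loose on the table, to be left alone; origin at the centre of its underside.
- bisque_cup: Terracotta cup, 72 mm across, 75 mm high; stands loose on the table, to be left alone; origin at the centre of its underside.
- test_bowl: White bowl, 110 mm across, 45 mm high; stands loose on the table, to be left alone; origin at the centre of its underside.
- glaze_brush: Brush lying on the table, 190 mm long; stands loose on the table, to be left alone; origin at the centre of its underside.
- sanding_block: Cork sanding block, 100 x 60 x 28 mm; stands loose on the table, to be left alone; origin at the centre of its underside.
- clay_fox: Small seated clay fox, 76 mm across, about 120 mm high; stands loose on the table, to be left alone; origin at the centre of its underside.
Things that resemble listed ones, but are neither listed nor needed, are in the scene too. Of the things like the tray, leave any that is orange; of the rest the larger one is meant.

How it is judged:
On the way, in this order (a step that is already met when the one before it is completed fails the run):
1. the shutter is held up by a finger on the lift bar while the tray is still outside the mouth (value of joint shutter_angle above 0.9 rad and contact force between the fingers and shutter above 0.2 N and y of tray in the frame of mouth above 0.05 m), for 0.2 s.
2. the tray passes under the shutter while a finger on the lift bar holds it up (value of joint shutter_angle above 0.9 rad and contact force between the fingers and shutter above 0.2 N and y of tray in the frame of mouth between -0.04 and 0.03 m), for 0.1 s.
At the end, for the whole second after the job is handed in: The tray lies flat and still on the deck, its nose within 12 mm of the stop inside the dryer (the tray's body wholly behind the shutter), and the shutter has dropped shut behind it (joint below 0.08 rad) (y of tray in the frame of mouth between -0.09 and -0.068 m and value of joint shutter_angle below 0.08 rad and z of tray in the frame of mouth below 0.004 m and angle between tray's own z axis and vertical below 0.05 rad and angle between the y axis of tray and the y axis of dryer, either way round below 0.1 rad and linear speed of tray below 0.01 m/s); the robot touches nothing.
It fails at once if the shutter blade touches the tray or its tiles (contact force between shutter and tray above 0.3 N).
It fails at once if the tray is lifted or tipped (z of tray in the frame of mouth above 0.008 m or angle between tray's own z axis and vertical above 0.12 rad).
It fails at once if a jar, cup, bowl, brush, block or clay figure nearby is disturbed (moved more than 30 mm) (distance of any of jar_blue, jar_amber, bisque_cup, test_bowl, glaze_brush, sanding_block, clay_fox from where it was at the start of the episode above 0.03 m).
It also fails if it takes over 48 s, if anything falls off the work surface, if the arm or the gripper's body presses on something with over 40 N, if the wrist force passes 120 N, or if a joint passes its speed limit or range.

## Working session

There is one attempt and no reset: what is moved stays moved. The work goes in short steps, Python scripts to look and compute and a tool call to move; the robot and the scene stay as the last step left them, time stands still between calls to the robot, and variables do not carry over. Pictures are saved under pics/ and viewed, at most 10 in all, crops included, and the job is handed in when it is done.

Besides the shell and the picture viewer there is one more tool, called after "Request:" in YAML: its name, and indented under it one key for each argument. carry_out: Moves the arm, as the interface text tells. Its arguments: {"type":"object","properties":{"xyz":{"type":"array","items":{"type":"array","items":{"type":"number"}}},"turn":{"type":"array","items":{"type":"number"}},"fingers":{"type":"number"}},"required":["xyz","turn"]}

```bash
mkdir -p pics
cat > h.py <<'E'
import numpy as np,cv2
from rig import bot
def cam(n):
    c=bot.camera(n); np.savez(n+'.npz',**{k:np.asarray(v) for k,v in c.items()}); return c
def pts(c):
    d=c['depth']; v,u=np.mgrid[:d.shape[0],:d.shape[1]]
    P=np.stack([(u-c['cx'])/c['fx']*d,-(v-c['cy'])/c['fy']*d,-d],-1)
    T=c['T']; return P@T[:3,:3].T+T[:3,3]
E
python3 - <<'E'
from h import *
s=bot.sense();print(s,bot.tcp_to_tips)
a=cam('top');b=cam('scene')
cv2.imwrite('pics/top.png',cv2.resize(a['frame'],(800,600)));cv2.imwrite('pics/scene.png',cv2.resize(b['frame'],(800,600)))
E
```

```text
{'time_s': 0.0, 'joints': array([-9.33395915e-01,  3.85561773e-01,  6.60874415e-03, -5.04623464e-04,
       -1.19401814e+00, -2.58580617e-01]), 'joint_velocities': array([-0.00206253,  0.00204315,  0.00028218, -0.0009804 , -0.0014187 ,
        0.00154433]), 'tau': array([ 2.49167651e-04, -3.90668106e+01,  1.87407696e+01,  4.21955332e+00,
        1.10732039e-02, -2.11817869e-04]), 'position': array([ 0.23093297, -0.58015211,  0.24044891]), 'ee_rot': array([ 3.13937019e+00, -1.02901575e-04, -2.76295892e+00]), 'force': array([-0.25282776, -0.31276667, -0.2628596 ]), 'wrist_torque': array([-0.01553446, -0.02768855,  0.00550412]), 'gripper_force': 0.0, 'finger_gap': 0.08716066572875221} 0.019
```

View pics/top.png

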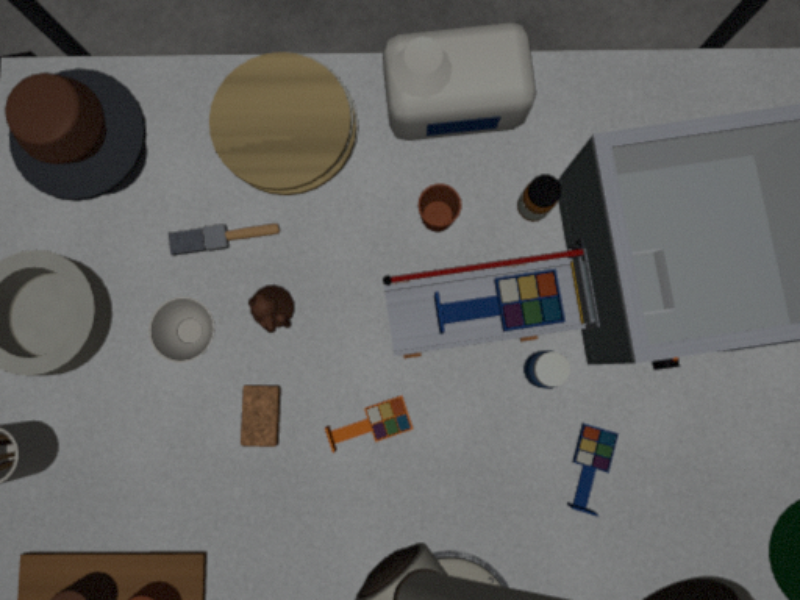

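View pics/scene.png

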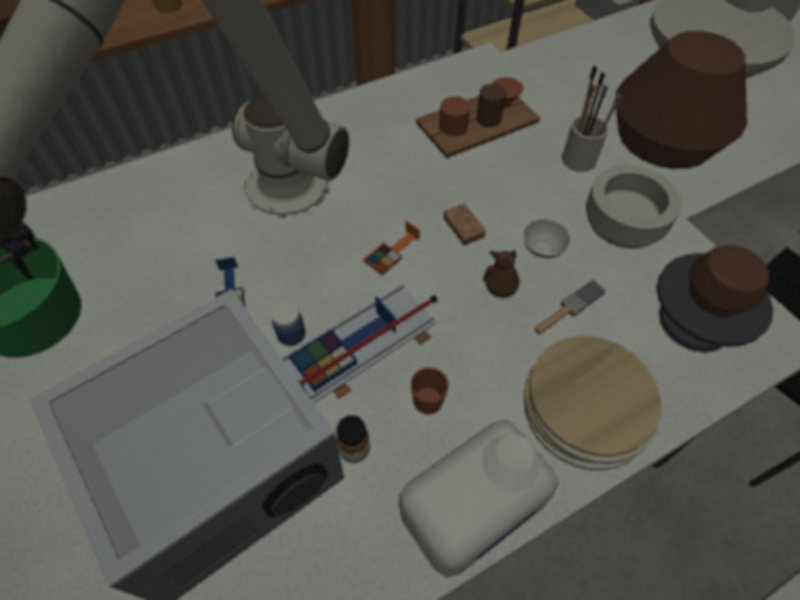

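The top view (800x600) shows three tray-like things: blue on the slide at (505,305), orange at (370,425) and a small blue one on the table at (593,460). The one on the slide is meant: it is not orange, it is the larger blue one, and it lies on the deck. The red bar runs from (388,280) to (582,252), and the push plate is at (438,312).

```bash
cat > m.py <<'E'
from h import *
def line(P):
    c=np.median(P,0); 
    for _ in range(3):
        w=P-P.mean(0); d=np.linalg.svd(w,full_matrices=False)[2][0]
        r=np.linalg.norm(w-np.outer(w@d,d),axis=1); P=P[r<max(.006,2*np.median(r))]
    d=d*np.sign(d[1]); t=(P-P.mean(0))@d
    return P.mean(0),d,t.min(),t.max()
def meas(n='top'):
    c=cam(n);P=pts(c);h=cv2.cvtColor(c['frame'],cv2.COLOR_BGR2HSV)
    H,S,V=[h[...,i].astype(int) for i in range(3)]
    ok=(c['depth']>0)&(P[...,0]>.3)&(P[...,2]<.2)
    return c,P,H,S,V,ok
E
python3 - <<'E'
from m import *
c,P,H,S,V,ok=meas()
v,u=np.mgrid[:384,:512]
roi=(u>240)&(u<376)&(v>155)&(v<183)
red=ok&roi&((H<6)|(H>174))&(S>170)&(P[...,2]>.09)
Q=P[red];m,d,a,b=line(Q);print('bar',len(Q),m,d,'ends',m+a*d,m+b*d,'yaw',np.arctan2(-d[0],d[1]))
blue=ok&(H>100)&(H<125)&(S>120)&(u>270)&(u<365)&(v>170)&(v<218)
Q=P[blue];print('blue n',len(Q),np.percentile(Q[:,2],[5,25,50,75,95,99]))
pl=blue&(P[...,2]>.075);q=P[pl];print('plate',len(q),q.mean(0),q.min(0),q.max(0))
tray=blue&(P[...,2]<.07);
x=P[(u>312)&(u<362)&(v>172)&(v<212)&ok&(S>90)&(P[...,2]>.05)&(P[...,2]<.07)];print('body',len(x),x.mean(0),x.min(0),x.max(0))
deck=ok&(S<60)&(P[...,2]>.03)&(P[...,2]<.045)&(u>245)&(u<370)&(v>165)&(v<230);q=P[deck];print('deck',len(q),cv2.minAreaRect((q[:,:2]*1000).astype(np.float32)),np.median(q[:,2]))
# top points by cells for bar ends
for uu in (245,248,252,262,300,340,365,370):
    k=ok&red&(u==uu); print(uu,P[k].mean(0) if k.any() else None)
im=c['frame'][140:245,235:400]; cv2.imwrite('pics/crop.png',cv2.resize(im,None,fx=4.8,fy=4.8,interpolation=2))
E
```

```text
bar 299 [ 0.56219071 -0.05696115  0.12858934] [-1.37188662e-01  9.90544930e-01 -1.15503488e-04] ends [ 0.58173371 -0.19806768  0.12860579] [0.54159423 0.0917519  0.128572  ] yaw 0.13762268102629063
blue n 789 [0.04285357 0.0449722  0.04669034 0.0562092  0.09520568 0.09783718]
plate 62 [0.49354587 0.0166899  0.09427357] [0.46521404 0.01238857 0.07617182] [0.52531692 0.02188911 0.10010284]
body 1010 [ 0.51384432 -0.13603465  0.05762596] [ 0.46793915 -0.18475736  0.05006389] [ 0.5654874  -0.07689426  0.0630122 ]
deck 3051 ((493.94500732421875, -60.53340148925781), (150.17140197753906, 314.68841552734375), 7.572025299072266) 0.04029488372643919
245 None
248 None
252 [0.54199169 0.08689884 0.12796477]
262 [0.54649415 0.06318941 0.12846404]
300 [ 0.55780582 -0.02694354  0.12768351]
340 [ 0.57127688 -0.12181628  0.12816657]
365 [ 0.57909463 -0.18108708  0.12845745]
370 [ 0.58064798 -0.19363436  0.12601614]
```

View pics/crop.png

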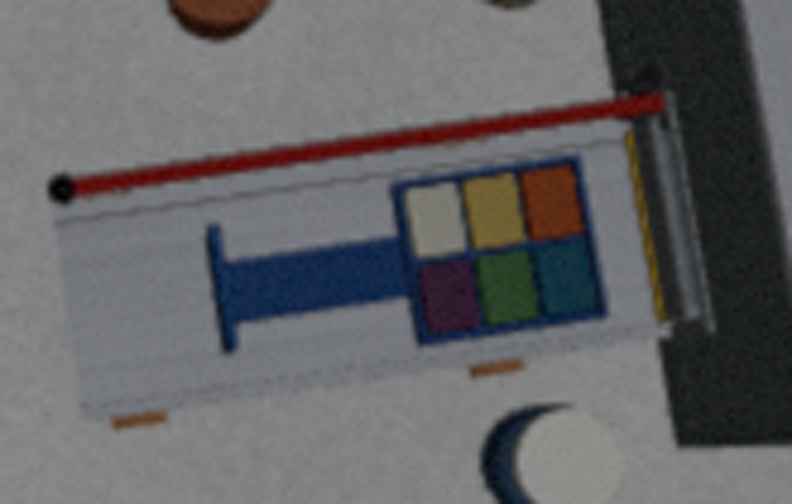

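The crop confirms it: the blue tray sits on the slide, its plate at about (220,288) in the crop and the bar above it. Estimated mouth at (0.530, -0.217), yaw 0.138, tray y about 85 mm, which agrees with the given sizes. Next I plan the approach, with the tool's y along the dryer's x.

```bash
cat > plan.py <<'E'
from h import *
import json
Y=.1376;M=np.array([.5298,-.2173]);ex=np.array([np.cos(Y),np.sin(Y)]);ey=np.array([-ex[1],ex[0]])
def dry(p): d=np.asarray(p)[:2]-M; return np.array([d@ex,d@ey])*1000
def rows(wps,step=42,ang=7.5):
    s=bot.sense();p=np.array(s['position']);yaw=s['ee_rot'][2];out=[]
    for w,wy in wps:
        w=np.array(w);dy=(wy-yaw+np.pi)%(2*np.pi)-np.pi
        n=int(max(1,np.ceil(np.linalg.norm(w-p)*1000/step),np.ceil(abs(np.degrees(dy))/ang)));
        for i in range(n):
            y=yaw+dy*i/n;R=np.array([[np.cos(y),np.sin(y),0],[np.sin(y),-np.cos(y),0],[0,0,-1]])
            out.append((np.round(R.T@(w-p)/n*1000).astype(int).tolist(),round(-np.degrees(dy)/n,1)))
        p=w;yaw=yaw+dy
    for i in range(0,len(out),5): print(json.dumps({'xyz':[o[0] for o in out[i:i+5]],'turn':[o[1] for o in out[i:i+5]]}))
E
python3 - <<'E'
from plan import *
rows([((.24,-.56,.34),-2.763),((.33,-.3,.34),-2.1),((.4867,.0543,.34),-1.433)])
E
```

```text
{"xyz": [[-5, 5, -33], [-5, 5, -33], [-5, 5, -33], [-26, 30, 0], [-28, 27, 0]], "turn": [0.0, 0.0, 0.0, -5.4, -5.4]}
{"xyz": [[-31, 24, 0], [-33, 21, 0], [-35, 18, 0], [-36, 15, 0], [-38, 11, 0]], "turn": [-5.4, -5.4, -5.4, -5.4, -5.4]}
{"xyz": [[-38, 4, 0], [-39, 2, 0], [-39, -1, 0], [-39, -3, 0], [-38, -6, 0]], "turn": [-3.8, -3.8, -3.8, -3.8, -3.8]}
{"xyz": [[-38, -8, 0], [-37, -11, 0], [-36, -13, 0], [-35, -16, 0], [-34, -18, 0]], "turn": [-3.8, -3.8, -3.8, -3.8, -3.8]}
```

Request:
carry_out:
  xyz:
    - [-5, 5, -33]
    - [-5, 5, -33]
    - [-5, 5, -33]
    - [-26, 30, 0]
    - [-28, 27, 0]
  turn: [0, 0, 0, -5.4, -5.4]
  fingers: 0.25

```text
time_s: 0.65
position: [0.2655, -0.4864, 0.3409]
ee_rot: [-3.14, 0.001, -2.572]
force: [0.5, 0.2, -0.1]
finger_gap: 0.0659
gripper_force: 0.0
```

Request:
carry_out:
  xyz:
    - [-31, 24, 0]
    - [-33, 21, 0]
    - [-35, 18, 0]
    - [-36, 15, 0]
    - [-38, 11, 0]
  turn: [-5.4, -5.4, -5.4, -5.4, -5.4]

```text
time_s: 1.15
position: [0.3305, -0.3003, 0.3404]
ee_rot: [3.141, 0.0, -2.1]
force: [-0.1, -0.5, -0.0]
finger_gap: 0.0651
gripper_force: 0.0
```

Request:
carry_out:
  xyz:
    - [-38, 4, 0]
    - [-39, 2, 0]
    - [-39, -1, 0]
    - [-39, -3, 0]
    - [-38, -6, 0]
  turn: [-3.8, -3.8, -3.8, -3.8, -3.8]

```text
time_s: 1.65
position: [0.4097, -0.1232, 0.3406]
ee_rot: [-3.141, 0.0, -1.768]
force: [-0.1, 0.2, 0.3]
finger_gap: 0.065
gripper_force: 0.0
```

Request:
carry_out:
  xyz:
    - [-38, -8, 0]
    - [-37, -11, 0]
    - [-36, -13, 0]
    - [-35, -16, 0]
    - [-34, -18, 0]
  turn: [-3.8, -3.8, -3.8, -3.8, -3.8]

```text
time_s: 2.15
position: [0.4883, 0.0526, 0.3404]
ee_rot: [3.141, 0.0, -1.437]
force: [0.3, -1.1, -0.7]
finger_gap: 0.0653
gripper_force: 0.0
```

Now a wrist camera look, to refine the bar and plate from near.

Run:
```python
from m import *; from plan import dry,rows
c,P,H,S,V,ok=meas('wrist')
cv2.imwrite('pics/w1.png',cv2.resize(c['frame'],(640,480)))
s=bot.sense();print('tcp',dry(s['position']))
red=ok&((H<6)|(H>174))&(S>150)&(P[...,2]>.115)&(P[...,2]<.14)
Q=P[red];m,d,a,b=line(Q);print('bar',len(Q),m,d,np.arctan2(-d[0],d[1]),dry(m+a*d),dry(m+b*d))
bl=ok&(H>100)&(H<125)&(S>110)&(P[...,2]>.085)&(P[...,2]<.1)
q=P[bl];D=np.array([dry(x) for x in q]);print('plate',len(q),D.min(0),np.median(D,0),D.max(0),q[:,2].max())
```

```text
tcp [ -1.04909882 276.41413349]
bar 1586 [ 0.55736294 -0.02045185  0.12839695] [-1.37735936e-01  9.90468981e-01 -9.82475659e-05] 0.1381751995764978 [54.3591186  94.21159349] [ 54.23491869 310.13646045]
plate 539 [-31.57558668 126.12817441] [299.44038186 204.26647379] [303.19964618 237.4618567 ] 0.09956820178868875
```

View pics/w1.png

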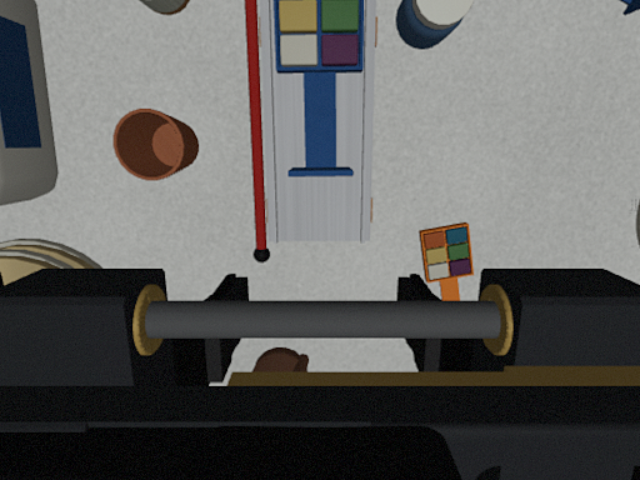

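The wrist view confirms the bar at x = 54.3 (expected 54.05) and the plate's outer face at y ≈ 237.5, centred near x = 0. The hand is 37 mm clear of it. Descending.

Request:
carry_out:
  xyz:
    - [0, 6, 40]
    - [0, 0, 41]
    - [0, 0, 41]
    - [0, 0, 41]
    - [0, 0, 41]
  turn: [0, 0, 0, 0, 0]

```text
time_s: 2.7
position: [0.4819, 0.0502, 0.1352]
ee_rot: [-3.141, 0.0, -1.44]
force: [1.0, 1.1, -0.3]
finger_gap: 0.0654
gripper_force: 0.0
```

Request:
carry_out:
  xyz:
    - [0, 0, 25]
    - [0, 0, 17]
    - [0, 0, 0]
  turn: [-0.2, 0, 0]

```text
time_s: 3.0
position: [0.4803, 0.0495, 0.0921]
ee_rot: [3.135, -0.002, -1.437]
force: [-0.7, -0.4, 0.4]
finger_gap: 0.0651
gripper_force: 0.0
```

Request:
carry_out:
  xyz:
    - [0, -6, 0]
    - [0, -8, 0]
    - [0, -8, 0]
    - [0, -8, 0]
    - [0, 0, 0]
  turn: [0, 0, 0, 0, 0]

```text
time_s: 3.5
position: [0.5132, 0.0545, 0.0955]
ee_rot: [-3.14, 0.0, -1.437]
force: [-3.0, 0.4, 2.7]
finger_gap: 0.0652
gripper_force: 1.9
```

Request:
carry_out:
  xyz:
    - [0, -7, 0]
    - [0, -7, 0]
    - [0, -5, 0]
    - [0, 0, 0]
  turn: [0, 0, 0, 0]

```text
time_s: 3.9
position: [0.5298, 0.0564, 0.0938]
ee_rot: [3.138, -0.0, -1.437]
force: [-4.5, -0.6, -2.1]
finger_gap: 0.0653
gripper_force: 2.0
```

```bash
cat > q.py <<'E'
from m import *; from plan import dry
s=bot.sense();print('tcp',dry(s['position']),s['position'][2],s['force'],s['finger_gap'])
c,P,H,S,V,ok=meas('top')
red=ok&((H<6)|(H>174))&(S>150)&(P[...,2]>.085)&(P[...,2]<.14)
D=(P[red][:,:2]-[.5298,-.2173]);
from plan import ex,ey
x=D@ex*1000;y=D@ey*1000;z=P[red][:,2]*1000
k=(x>45)&(x<115)&(y>10)&(y<310);print('bar',k.sum(),np.median(x[k]),np.median(z[k]),'y',y[k].min(),y[k].max())
X=np.median(x[k]);print('q from x',.2+np.arcsin((X-62)/40),'q from z',.2+np.arccos((np.median(z[k])-5-85)/40))
g=P-np.r_[.5298,-.2173,0];gx=g[...,:2]@ex*1000;gy=g[...,:2]@ey*1000
b=ok&(H>100)&(H<125)&(S>110)&(P[...,2]>.08)&(P[...,2]<.1)&(abs(gx)<40)&(gy>50)&(gy<260)
print('plate',b.sum(),np.median(gx[b]),np.median(gy[b]) if b.any() else None)
b=ok&(S>90)&(P[...,2]>.05)&(P[...,2]<.068)&(abs(gx)<48)&(gy>0)&(gy<150)
print('body y',b.sum(),gy[b].min() if b.any() else None,gy[b].max() if b.any() else None)
cv2.imwrite('pics/t_last.png',cv2.resize(c['frame'][120:270,220:420],None,fx=4,fy=4,interpolation=2))
E
python3 q.py
```

```text
tcp [ 37.54644645 271.0807829 ] 0.09377809263255636 [-4.52187929 -0.63382861 -2.06624948] 0.06527657449266037
bar 199 88.05694558336847 119.48029699650154 y 10.524329048756533 195.42548440817944
q from x 0.9094593133027136 q from z 0.9421643651956431
plate 0 nan None
body y 998 37.33253557778287 136.2428295047808
  return _methods._mean(a, axis=axis, dtype=dtype,
  ret = ret.dtype.type(ret / rcount)
```

View pics/t_last.png

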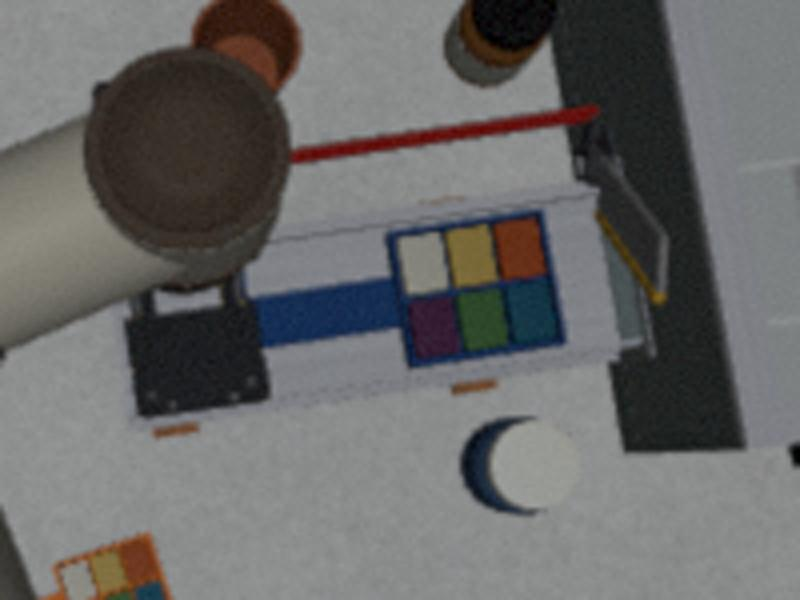

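Shutter up at q ≈ 0.92, tray undisturbed. A little further, hold, then approach the plate.

Request:
carry_out:
  xyz:
    - [0, -4, 0]
    - [0, -2.5, 0]
    - [0, 0, 0]
    - [0, 0, 0]
  turn: [0, 0, 0, 0]

```text
time_s: 4.35
position: [0.5358, 0.0572, 0.094]
ee_rot: [3.139, -0.0, -1.437]
force: [-5.7, -0.6, -1.6]
finger_gap: 0.0648
gripper_force: 2.3
```

```bash
python3 q.py 2>/dev/null
```

```text
tcp [ 43.63685913 271.0569094 ] 0.09400619597165044 [-5.71520989 -0.55588102 -1.55807325] 0.06477794865831195
bar 195 92.99976188994412 114.33860501513027 y 11.17512905203686 197.36505209887858
q from x 1.0867056755657398 q from z 1.1166712863564823
plate 0 nan None
body y 998 37.68431221870554 136.47683001296616
```

Request:
carry_out:
  xyz:
    - [8, -1.5, 0]
    - [8, 0, 0]
    - [5, 0, 0]
    - [5, 0, 0]
    - [5, 0, 0]
  turn: [0, 0, 0, 0, 0]

```text
time_s: 4.9
position: [0.5439, 0.0274, 0.0953]
ee_rot: [-3.139, 0.001, -1.436]
force: [-2.1, 2.8, 2.7]
finger_gap: 0.0649
gripper_force: 2.3
```

Request:
carry_out:
  xyz:
    - [6, 0, 0]
    - [8, 0, 0]
    - [8, 0, 0]
    - [8, 0, 0]
    - [8, 0, 0]
  turn: [0, 0, 0, 0, 0]

```text
time_s: 5.4
position: [0.5479, -0.0112, 0.0945]
ee_rot: [3.141, 0.0, -1.437]
force: [-1.2, 3.3, 2.6]
finger_gap: 0.065
gripper_force: 2.3
```

```bash
python3 q.py 2>/dev/null
```

```text
tcp [ 46.19643559 201.64596728] 0.0944881590388897 [-1.17599613  3.26274433  2.63658359] 0.06500872524946873
bar 89 95.01805264043831 111.8065934007353 y 12.288601859768352 91.04662428094026
q from x 1.1710012678681208 q from z 1.1942106012923643
plate 8 22.387720097881235 190.06952338206736
body y 897 0.041129974468843554 137.82315883688815
```

View pics/t_last.png

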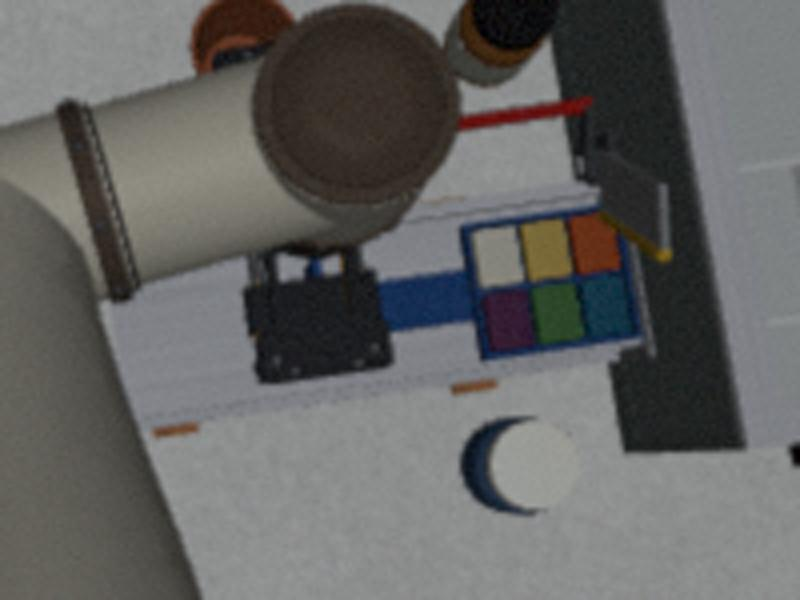

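The tray is going straight under the raised blade (q ≈ 1.18, nose at the mouth at (635,285)). I continue pushing.

Request:
carry_out:
  xyz:
    - [9, 0, 0]
    - [10, 0, 0]
    - [10, 0, 0]
    - [10, 0, 0]
    - [10, 0, 0]
  turn: [0, 0, 0, 0, 0]

```text
time_s: 5.95
position: [0.5544, -0.06, 0.0944]
ee_rot: [3.141, -0.0, -1.437]
force: [-3.2, 3.3, 1.7]
finger_gap: 0.0649
gripper_force: 2.2
```

Request:
carry_out:
  xyz:
    - [10, 0, 0]
    - [10, 0, 0]
    - [10, 0, 0]
    - [8, 0, 0]
    - [8, 0, 0]
  turn: [0, 0, 0, 0, 0]

```text
time_s: 6.45
position: [0.5606, -0.1054, 0.0945]
ee_rot: [3.141, 0.0, -1.436]
force: [-2.3, 3.1, 1.1]
finger_gap: 0.065
gripper_force: 2.1
```

```bash
python3 q.py 2>/dev/null
```

```text
tcp [ 45.88803099 106.65643854] 0.09446378343542568 [-2.34173734  3.14845303  1.14273218] 0.06503972252154941
```

Request:
carry_out:
  xyz:
    - [6, 0, 0]
    - [5, 0, 0]
    - [4, 0, 0]
    - [3, 0, 0]
    - [2, 0, 0]
  turn: [0, 0, 0, 0, 0]

```text
time_s: 7.0
position: [0.5632, -0.1246, 0.0945]
ee_rot: [3.141, 0.0, -1.436]
force: [-2.7, 3.2, 0.9]
finger_gap: 0.065
gripper_force: 2.2
```

Request:
carry_out:
  xyz:
    - [1.5, 0, 0]
    - [1, 0, 0]
    - [0, 0, 0]
  turn: [0, 0, 0]

```text
time_s: 7.3
position: [0.5636, -0.127, 0.0945]
ee_rot: [3.141, -0.0, -1.436]
force: [-3.3, 1.9, 0.1]
finger_gap: 0.0652
gripper_force: 1.8
```

Request:
carry_out:
  xyz:
    - [1, 0, 0]
    - [1, 0, 0]
    - [1, 0, 0]
    - [0, 0, 0]
  turn: [0, 0, 0, 0]

```text
time_s: 7.7
position: [0.5641, -0.13, 0.0945]
ee_rot: [3.141, -0.0, -1.436]
force: [-2.3, 2.1, -0.2]
finger_gap: 0.0651
gripper_force: 1.8
```

Request:
carry_out:
  xyz:
    - [1, 0, 0]
    - [1, 0, 0]
    - [1, 0, 0]
    - [0, 0, 0]
  turn: [0, 0, 0, 0]

```text
time_s: 8.1
position: [0.5642, -0.1312, 0.0945]
ee_rot: [3.142, 0.003, -1.438]
force: [-3.6, 10.6, 3.0]
finger_gap: 0.0654
gripper_force: 6.2
```

The stop is met (force rose to 10 N). I back off, then lower the shutter gently.

Request:
carry_out:
  xyz:
    - [-5, 0, 0]
    - [-8, 0, 0]
    - [-8, 0, 0]
    - [0, 10, 0]
    - [0, 10, 0]
  turn: [0, 0, 0, 0, 0]

```text
time_s: 8.6
position: [0.5417, -0.1144, 0.0949]
ee_rot: [-3.141, -0.0, -1.435]
force: [-0.8, 0.2, 3.0]
finger_gap: 0.0654
gripper_force: 1.6
```

Request:
carry_out:
  xyz:
    - [0, 8, 0]
    - [0, 8, 0]
    - [0, 8, 0]
    - [0, 8, 0]
    - [0, 0, 0]
  turn: [0, 0, 0, 0, 0]

```text
time_s: 9.1
position: [0.51, -0.1192, 0.0948]
ee_rot: [-3.14, -0.0, -1.436]
force: [-0.4, 0.4, -0.3]
finger_gap: 0.0652
gripper_force: 0.0
```

Request:
carry_out:
  xyz:
    - [0, 0, -20]
    - [0, 0, -35]
    - [0, 0, -40]
    - [0, 0, -40]
    - [0, 0, -40]
  turn: [0, 0, 0, 0, 0]

```text
time_s: 9.6
position: [0.5109, -0.119, 0.2717]
ee_rot: [-3.139, -0.0, -1.436]
force: [0.4, -0.2, 0.2]
finger_gap: 0.0654
gripper_force: 0.0
```

Request:
carry_out:
  xyz:
    - [0, 0, -40]
    - [-40, 20, -30]
    - [-40, 30, 0]
    - [-40, 30, 0]
    - [-40, 30, 0]
  turn: [0, 0, 0, 0, 0]

```text
time_s: 10.1
position: [0.381, 0.0232, 0.338]
ee_rot: [-3.139, 0.001, -1.438]
force: [-0.4, 2.2, 1.3]
finger_gap: 0.0653
gripper_force: 0.0
```

```bash
python3 q.py 2>/dev/null
```

```text
tcp [-114.38443796  258.68083678] 0.33797371220364586 [-0.43990726  2.20279304  1.33440525] 0.0652872549572649
bar 332 54.08882822244225 128.49165597763078 y 11.59994536441803 306.4794462465027
q from x 0.000908055218626802 q from z 0.4754922963585982
plate 84 -4.50051217646744 69.87615567784047
body y 110 6.659323000801255 71.38861352852066
```

View pics/t_last.png

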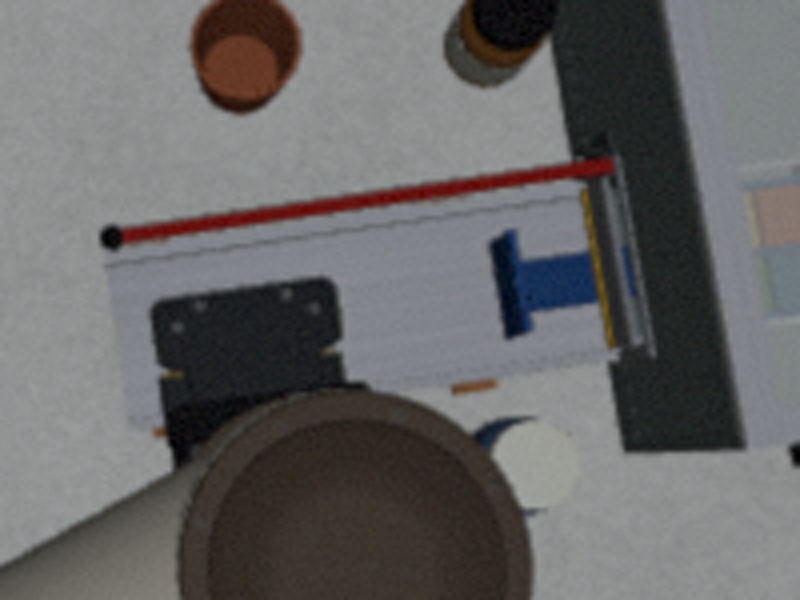

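The shutter is shut (bar x 54.1, q ≈ 0). The plate's centre is at y ≈ 70, so the tray is at about -80 mm, home and straight, and the hand is clear. Handing in.

```bash
python3 -c "
from rig import bot
print(bot.close_job())"
```

```text
the job is handed in; nothing more can be done
None
```

The blue tray is home against the stop, about 80 mm inside the mouth by camera; the shutter has dropped shut behind it, the hand is clear, and the job was handed in after about 10 s of robot time (no verdict was returned).

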